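Load the cigar mould into the screw press and tighten it down

TASK

Slide the filled cigar mould along the bench into the green press until it is fully home against the stop at the back, while the three knobs are still loose. Then turn all three red wing knobs clockwise, in any order, each until it is firmly on its end stop. Leave everything else on the bench where it is.

Things in the scene. Friction and masses are not known exactly. Their poses are not given: they have to be found in the camera images.
- press: green screw press fixed to the bench. Origin: at bench level under the middle of the mould's place; x points into it (the mould goes in along +x), z up. Side cheeks: inner faces y = +-103 mm, x = -65 to +85, 64 mm high; no floor. Two green bridges over the mould at x = -30 and +40 (each 36 mm wide in x), heights 64 to 80 mm, carry three captive bolts: red wing knobs above, brass feet below.
- press_mouth (a point): middle of the press's mouth at bench level, 65 mm in front (-x) of the press's origin; axes as the press's. Steel lead-ins 50 mm high flare out from the cheeks to 31 mm in front of it; gap between the cheeks 206 mm.
- press_stop (a point): middle of the face of the steel stop bar (50 mm high) at the back of the press, 65 mm behind (+x) its origin, 25 mm above the bench: the mould's rear face meets it when home, a firm stop that can be felt.
- mould: filled, closed wooden cigar mould, 0.5 to 0.9 kg, loose on the bench before the mouth. Origin: centre of the underside of its block, 130 mm (x) by 200 mm (y) by 46 mm tall. Handle: a wooden tongue 36 mm wide (y) from x = -65 to -155 mm, heights 7 to 41 mm. It slides on the bench and is home when its origin and axes coincide with the press's; 3 mm of play each side.
- mould_pocket (a point): front one of three square pockets (36 mm wide, 6 mm deep) in the mould's top, 30 mm in front (-x) of the mould's origin, 46 mm up. The press's feet (22 mm across) sink into the pockets as the knobs turn: if the mould is not home they land on its top and the knobs stall early; knobs turned down first bar the mould's way in.
- mould_grip (a point): point in the middle of the mould's tongue, to pinch from above across its 36 mm width (fingers closing along y): 127 mm in front (-x) of the mould's origin, 30 mm above the bench; axes as the mould's.
- knob_front_grip (a point): grip point of the red wing knob nearest the opening, at (-30, 0) mm of the press frame: on its vertical axis, 107 mm above the bench at all times. The wing is a bar 60 mm long (this point's x, turning with it) by 16 mm thick (y), heights 92 to 120 mm. Under it the bridge's top at 80 mm, with a brass collar 32 mm across and 8 mm high.
- knob_front (a joint): turn of that knob, rad, growing clockwise seen from above (tightening); starts between 0.4 and 1.2 and stays where it is left. It ends on a firm stop somewhere from 2.7 to 3.3, not the same for each knob, to be felt: turning freely takes about 0.15 N m, on the stop the moment rises steeply past 0.8 N m.
- knob_left_grip (a point): grip point of the red wing knob at the rear, at (+40, +75) mm of the press frame: on its vertical axis, 107 mm above the bench at all times. The wing is a bar 60 mm long (this point's x, turning with it) by 16 mm thick (y), heights 92 to 120 mm. Under it the bridge's top at 80 mm, with a brass collar 32 mm across and 8 mm high.
- knob_left (a joint): turn of that knob, rad, growing clockwise seen from above (tightening); starts between 0.4 and 1.2 and stays where it is left. It ends on a firm stop somewhere from 2.7 to 3.3, not the same for each knob, to be felt: turning freely takes about 0.15 N m, on the stop the moment rises steeply past 0.8 N m.
- knob_right_grip (a point): grip point of the red wing knob at the rear, at (+40, -75) mm of the press frame: on its vertical axis, 107 mm above the bench at all times. The wing is a bar 60 mm long (this point's x, turning with it) by 16 mm thick (y), heights 92 to 120 mm. Under it the bridge's top at 80 mm, with a brass collar 32 mm across and 8 mm high.
- knob_right (a joint): turn of that knob, rad, growing clockwise seen from above (tightening); starts between 0.4 and 1.2 and stays where it is left. It ends on a firm stop somewhere from 2.7 to 3.3, not the same for each knob, to be felt: turning freely takes about 0.15 N m, on the stop the moment rises steeply past 0.8 N m.
- glue_jar: white-capped glue jar, 60 mm diameter, 85 mm tall; a bystander, to be left where it is; origin: centre of its underside
- red_dish: small red open dish, 100 mm across, 35 mm tall; a bystander, to be left where it is; origin: centre of its underside
- flat_blade: flat steel blade with a dark wooden back, 105 x 105 mm, 12 mm tall; a bystander, to be left where it is; origin: centre of its underside
- spare_mould: empty wooden half mould, 120 x 190 mm, 30 mm tall; a bystander, to be left where it is; origin: centre of its underside
- mug: blue mug, 80 mm diameter, 90 mm tall; a bystander, to be left where it is; origin: centre of its underside

How it is judged:
On the way:
1. the mould is fully home in the press (within 5 mm of the stop) while all three knobs are still loose (under 1.5 rad) (x of mould in the frame of press above -0.005 m and y of mould in the frame of press between -0.006 and 0.006 m and angle between mould's own z axis and vertical below 0.05 rad and value of joint each of knob_front, knob_left, knob_right below 1.5 rad), for 0.2 s.
At the end, for the whole second after the job is handed in: The mould is home in the press, within 5 mm of the stop and 6 mm sideways, flat and at rest, and each of the three knobs is within 0.12 rad of its own end stop (x of mould in the frame of press above -0.005 m and y of mould in the frame of press between -0.006 and 0.006 m and angle between mould's own z axis and vertical below 0.05 rad and value of joint knob_front above 2.88 rad and value of joint knob_left above 2.68 rad and value of joint knob_right above 3.08 rad and linear speed of mould below 0.01 m/s); the robot touches nothing.
It fails at once if a bystander was pushed more than 30 mm from its place (distance of any of glue_jar, red_dish, flat_blade, spare_mould, mug from where it was at the start of the episode above 0.03 m).
It also fails if it takes over 72 s, if anything falls off the work surface, if the arm or the gripper's body presses on something with over 40 N, if the wrist force passes 120 N, or if a joint passes its speed limit or range.

ROBOT

A 7-joint arm with a two-finger parallel gripper is mounted at the origin on the work surface. World frame = base frame: x ahead of the robot, y to its left, z up, the work surface at z = 0. Lengths are in m, angles in rad, forces in N, time in s.
With the tool pointing down it reaches from about 0.35 to 0.9 m from the base axis. Payload 8.1 kg.
Tool frame: the origin (TCP) lies between the finger pads; the fingertips stand 25 mm ahead of it and the grasp point (between the pads) lies 6 mm ahead of it; z points along the fingers, y is the direction in which the jaws open and shut (so a half turn about z gives the same grasp; the last joint's range is limited). The gripper opens to 92 mm and grips with 3 to 60 N. Pads are 19 mm wide; open, the fingers measure 130 mm over their backs; the gripper's body (75 mm by 190 mm) begins 47 mm behind the grasp point.
Start: joints at [1.099, 0.434, 0.025, 1.573, -0.012, 1.134, -0.075], TCP at [0.225, -0.583, 0.252] pointing down, gripper open.
Joint ranges: [-2.62, 2.62], [-0.44, 2.09], [-1.27, 1.32], [0.08, 2.57], [-1.32, 4.46], [0.12, 2], [-2.74, 2.74]. Speed limits (rad/s): [2.22, 2.22, 3.01, 3.01, 3.14, 3.14, 3.14].

INTERFACE

Orientations are given as a rotation vector (axis times angle).
In Python, from cell import * gives the robot as it stands.
- The arm moves only by the shell command python3 -m jog 'ROWS' [FORCE]. ROWS is JSON, one flat list of numbers, 5 for each row, row after row: the finger opening in mm, from 0 to 91.8, then the shift along the tool's x, y, z in units of 40 mm (1.0 is 40 mm), then the turn about the tool's z in units of 6 degrees (1.0 is 6 degrees). A call has 1 to 20 rows; each row shifts and turns the pose as measured when the row begins, along the tool's axes as they then stand; what a row does not reach is not made up. A row lasts 1/12 s, in which the tool goes at most 41.7 mm and 7.16 degrees, less where a joint would pass 70% of its speed; a pose out of reach is approached as far as the arm can. A call is refused whole if a number of a shift passes 1 or a number of a turn 1, either way. A call with a gripper value outside its range is refused whole. The fingers move at their own pace and stop on an object; FORCE is the grip in N (left out, the last holds). Time passes only in rows, so rows that do not move let the fingers close. It gives the time, the measured TCP pose, the force and the opening at its end, in the units of the state.
- observe(): the state, without advancing time (a new reading comes with each control period).
- get_image(name): name is "scene" or "top" or "wrist"; returns the picture (480x640x3 uint8, red, green, blue); there is no depth.
- camera_params(name): a dict with "intrinsics" (3x3 intrinsics, pixels), "xyz" and "orientation" of the camera in the world. Camera axes: x right, y down, z forward; pixel columns grow to the right and rows downward; lengths in m; the calibration is good to about 2 mm. A picture is of the moment at which its call begins: read the wrist's pose just before it. camera_params takes no time and is no camera call; for the wrist camera it gives the pose at the moment of the call.
- sign_off(): hands the job in, once; it reports no verdict.
The state is a dict: "clock": time; "joints": joint angles; "dq": joint speeds; "joint_efforts": joint torques, N m; "position": TCP position; "ee_rot": TCP orientation; "force": force on the tool from outside, world axes, zero at the start; "ft_torque": the same for the moment, N m; "width": opening from 0.0 (shut) to 1.0 (fully open).
Only numpy, scipy, OpenCV 4.12 (cv2) and the standard library are available. Lean on these libraries where they do the work, as an engineer would, in place of code of your own. Each camera call takes 0.05 s, during which the arm holds its last target. There are 200 camera calls.

## Working session

There is one attempt and no reset: what is moved stays moved. The work goes in short steps, Python scripts to look and compute and a shell command to move; the robot and the scene stay as the last step left them, time stands still between calls to the robot, and variables do not carry over. Pictures are saved under pics/ and viewed, about 8 in all and at most 12, crops included, and the job is handed in when it is done.

```bash
ls; mkdir -p pics; python3 - <<'E'
from cell import *
import cv2,numpy as np
s=observe();print({k:np.round(v,3) for k,v in s.items()})
ims=[]
for n in("scene","top"):
    im=get_image(n);cv2.imwrite(f"pics/{n}0.png",im[:,:,::-1])
    p=camera_params(n);print(n,p)
E
```

```text
pics
{'clock': np.float64(0.0), 'joints': array([ 1.099,  0.435,  0.025,  1.574, -0.012,  1.134, -0.075]), 'dq': array([ 0.001, -0.   , -0.001,  0.001,  0.   ,  0.001,  0.001]), 'joint_efforts': array([ 0.0000e+00, -6.6785e+01,  9.8500e-01, -3.1447e+01, -6.1000e-02,
        4.3000e-02,  0.0000e+00]), 'position': array([ 0.225, -0.583,  0.251]), 'ee_rot': array([-3.087e+00, -5.760e-01,  1.000e-03]), 'force': array([ 0.411, -0.577,  0.514]), 'ft_torque': array([-0.002,  0.019,  0.034]), 'width': np.float64(0.999)}
scene {'intrinsics': array([[520.88448955,   0.        , 325.72006413],
       [  0.        , 520.88448955, 243.66193813],
       [  0.        ,   0.        ,   1.        ]]), 'xyz': array([1.36580077, 0.8198715 , 1.00925711]), 'orientation': array([-0.95530385, -2.3987777 ,  1.14384659])}
top {'intrinsics': array([[527.79269972,   0.        , 328.25469595],
       [  0.        , 527.79269972, 241.32357648],
       [  0.        ,   0.        ,   1.        ]]), 'xyz': array([0.41888376, 0.01030039, 1.32839053]), 'orientation': array([-2.14776705,  2.12792282, -0.15656264])}
```

View pics/top0.png

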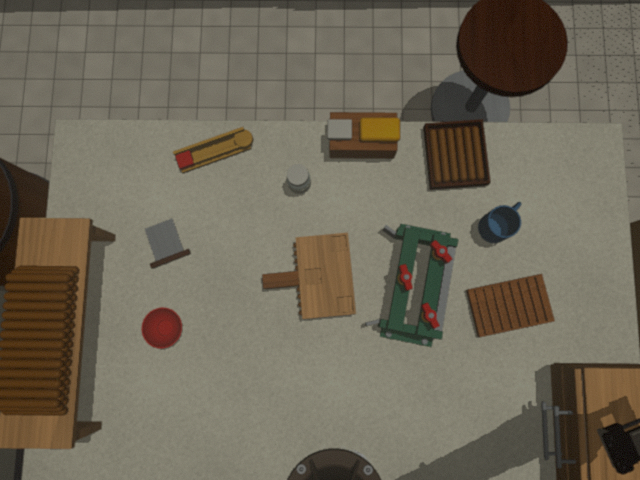

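View pics/scene0.png

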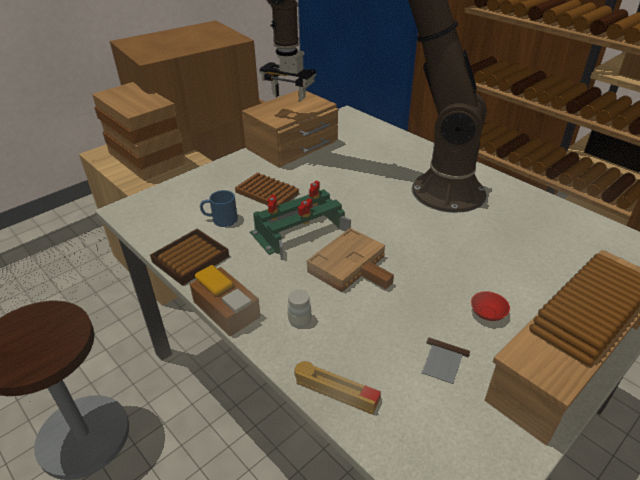

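```bash
cat > h.py <<'E'
from cell import *
import cv2,numpy as np
from scipy.spatial.transform import Rotation as R
def cast(p,uv,z):
    K=p["intrinsics"];uv=np.atleast_2d(uv).astype(float)
    d=np.c_[uv,np.ones(len(uv))]@np.linalg.inv(K).T@R.from_rotvec(p["orientation"]).as_matrix().T
    o=p["xyz"];return o+d*((z-o[2])/d[:,2])[:,None]
def proj(p,X):
    c=(np.atleast_2d(X)-p["xyz"])@R.from_rotvec(p["orientation"]).as_matrix()
    u=c@p["intrinsics"].T;return u[:,:2]/u[:,2:]
def blobs(mask,amin):
    cs,_=cv2.findContours(mask.astype(np.uint8),cv2.RETR_EXTERNAL,cv2.CHAIN_APPROX_NONE)
    return [c[:,0] for c in cs if cv2.contourArea(c)>amin]
def rect(pts): # centre, long, short, angle of long axis (deg)
    (c,(w,h),a)=cv2.minAreaRect((pts[:,:2]*1000).astype(np.float32))
    b=cv2.boxPoints((c,(w,h),a));e=[b[1]-b[0],b[2]-b[1]];e.sort(key=np.linalg.norm)
    return np.round(c,1),round(max(w,h),1),round(min(w,h),1),round(np.degrees(np.arctan2(e[1][1],e[1][0])),1)
E
python3 - <<'E'
from h import *
p=camera_params("top");im=cv2.imread("pics/top0.png");hsv=cv2.cvtColor(im,cv2.COLOR_BGR2HSV)
H,S,V=[hsv[:,:,i].astype(int) for i in range(3)]
sub=np.zeros(H.shape,bool);sub[215:360,375:470]=1
for c in blobs(((H<6)|(H>174))&(S>150)&(V>90)&sub,30): print("knob",c.mean(0),rect(cast(p,c,.12)))
g=(H>50)&(H<95)&(S>70)&sub
for c in blobs(g,100): print("green",rect(cast(p,c,.08)))
sub[:]=0;sub[220:330,255:362]=1
m=(H>4)&(H<25)&(S>70)&(V>70)&sub
for c in blobs(m,100): print("wood all",rect(cast(p,c,.046)))
mb=m.copy();mb[:,:300]=0
for c in blobs(mb,100): print("block",rect(cast(p,c,.046)))
mb=m.copy();mb[:,296:]=0
for c in blobs(mb,100): print("tongue",rect(cast(p,c,.041)))
crop=cv2.resize(im[205:365,250:470],None,fx=3.6,fy=3.6,interpolation=cv2.INTER_CUBIC)
cv2.imwrite("pics/crop.png",crop)
E
```

```text
knob [430.34545455 314.87272727] (array([ 439.5, -212.6]), 55.5, 24.5, np.float32(41.1))
knob [405.68518519 276.53703704] (array([ 525.4, -158.3]), 55.9, 23.4, np.float32(4.1))
knob [441.20408163 250.79591837] (array([ 586.5, -240.1]), 54.3, 24.8, np.float32(55.9))
green (array([ 404.4, -216.6]), 56.3, 28.7, np.float32(76.6))
green (array([ 455. , -160.6]), 107.5, 65.9, np.float32(-11.8))
green (array([ 513.2, -226.9]), 115.3, 34.7, np.float32(-11.2))
green (array([ 587.9, -216.6]), 124.9, 108.6, np.float32(78.9))
wood all (array([530.3,  72.4]), 219.0, 201.4, np.float32(-84.0))
block (array([534.7,  30. ]), 201.4, 133.8, np.float32(5.9))
tongue (array([522.3, 140.9]), 82.3, 37.4, np.float32(-84.0))
```

View pics/crop.png

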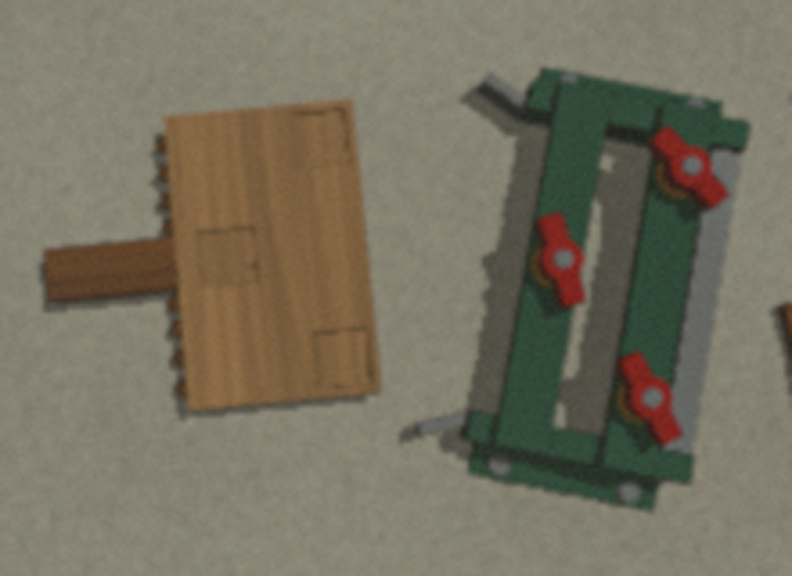

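```bash
cat >> h.py <<'E'
def goto(x,y,z,yaw): # mm; yaw deg of tool y axis (mod 180). prints shift in tool axes (units 40mm) and turn units
    s=observe();M=R.from_rotvec(s["ee_rot"]).as_matrix();P=s["position"]*1000
    a=np.degrees(np.arctan2(M[1,1],M[0,1]));d=(yaw-a+90)%180-90
    t=np.array([x,y,z])-P
    M2=R.from_euler("z",d,degrees=True).as_matrix()@M
    print("P",np.round(P,1),"yawY",round(a,1),"j7",round(s["joints"][6],2),"tilt",np.round(M[2],3),"turn units",round(-d/6,2),"| shift now",np.round(M.T@t/40,2),"| after turn",np.round(M2.T@t/40,2))
    print("clk",round(s["clock"],2),"F",np.round(s["force"],1),"T",np.round(s["ft_torque"],2),"w",round(s["width"]*91.8,1))
def mould_t(x,yaw_press,y=0): pass
E
python3 -c "
from h import *
goto(522,154,150,5.9)"
```

```text
P [ 225.1 -582.6  251. ] yawY -68.9 j7 -0.08 tilt [-0.    -0.001 -1.   ] turn units -12.46 | shift now [ 13.56 -14.5    2.54] | after turn [17.55  9.28  2.51]
clk 0.1 F [-0.8  0.8 -0.5] T [-0.02  0.01  0.01] w 91.8
```

```bash
python3 -m jog '[91.8,0.68,-0.72,0,0, 91.8,0.68,-0.72,0,0, 91.8,0.68,-0.72,0,0, 91.8,0.68,-0.72,0,0, 91.8,0.68,-0.72,0,0, 91.8,0.68,-0.72,0,0, 91.8,0.68,-0.72,0,0, 91.8,0.68,-0.72,0,0, 91.8,0.68,-0.72,0,0, 91.8,0.68,-0.72,0,0, 91.8,0.68,-0.72,0,0, 91.8,0.68,-0.72,0,0, 91.8,0.68,-0.72,0,0, 91.8,0.68,-0.72,0,0, 91.8,0.68,-0.72,0,0]'
python3 -c "
from h import *
goto(522,154,150,5.9)
print(observe()['joints'])"
```

```text
clock: 1.35
position: [0.4522, -0.0168, 0.2453]
ee_rot: [-3.093, -0.549, 0.012]
force: [1.3, -0.2, 0.8]
width: 1.0
P [452.2 -16.8 245.3] yawY -69.9 j7 -1.39 tilt [-0.008 -0.002 -1.   ] turn units -12.63 | shift now [ 3.13 -3.41  2.37] | after turn [4.09 2.18 2.35]
clk 1.35 F [ 1.3 -0.2  0.8] T [-0.08 -0.03 -0.05] w 91.8
[ 0.23756061  0.19363355 -0.36895523  1.95198064  0.08135875  1.01811009
 -1.38811153]
```

```bash
python3 -m jog '[91.8,0,0,0.1,-1, 91.8,0,0,0.1,-1, 91.8,0,0,0.1,-1, 91.8,0,0,0.1,-1, 91.8,0,0,0.1,-1, 91.8,0,0,0.1,-1, 91.8,0,0,0.1,-1, 91.8,0,0,0.1,-1, 91.8,0,0,0.1,-1, 91.8,0,0,0.1,-1, 91.8,0,0,0.1,-1, 91.8,0,0,0.1,-1, 91.8,0.8,0.43,0,-0.6, 91.8,0.82,0.43,0,0, 91.8,0.82,0.43,0,0, 91.8,0.82,0.43,0,0, 91.8,0.8,0.43,0,0]'
python3 - <<'E'
from h import *
goto(522,154,36,5.9)
p=camera_params("wrist");im=get_image("wrist");cv2.imwrite("pics/w1.png",im[:,:,::-1])
print(np.round(proj(p,[[.5218,.1544,.041],[.519,.1813,.041]])))
E
```

```text
clock: 2.77
position: [0.5112, 0.1648, 0.1896]
ee_rot: [-2.026, -2.386, 0.021]
force: [0.6, -0.3, 0.5]
width: 0.999
P [511.2 164.8 189.6] yawY 9.3 j7 -0.52 tilt [-0.    -0.018 -1.   ] turn units 0.57 | shift now [-0.31  0.29  3.84] | after turn [-0.3   0.31  3.84]
clk 2.77 F [ 0.6 -0.3  0.5] T [-0.02 -0.17 -0.07] w 91.7
[[334. 247.]
 [336. 213.]]
```

View pics/w1.png

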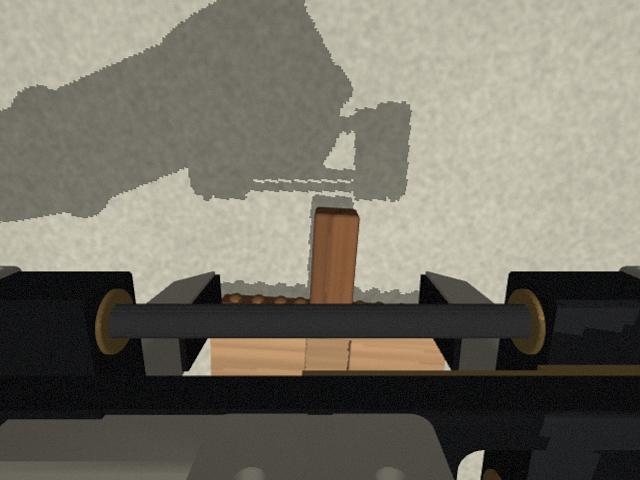

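The wrist view shows the tongue at column ~335, with its end at row ~210. Both match the prediction within 2–3 px, so I'm descending.

```bash
python3 -m jog '[91.8,-0.1,0.1,0.5,0.5, 91.8,-0.1,0.1,0.8,0.1, 91.8,-0.1,0.1,0.8,0, 91.8,0,0,0.8,0, 91.8,0,0,0.6,0, 91.8,0,0,0.35,0,91.8,0,0,0,0]'
python3 -c "
from h import *
goto(522,154,36,5.9)"
```

```text
clock: 3.4
position: [0.5249, 0.1712, 0.0299]
ee_rot: [-2.082, -2.333, 0.003]
force: [-0.5, -0.3, -0.9]
width: 1.003
P [524.9 171.2  29.9] yawY 6.5 j7 -0.7 tilt [ 0.01  -0.012 -1.   ] turn units 0.1 | shift now [-0.42 -0.12 -0.16] | after turn [-0.42 -0.12 -0.16]
clk 3.4 F [-0.5 -0.3 -0.9] T [-0.03 -0.01  0.02] w 92.1
```

```bash
python3 -m jog '[91.8,-0.42,-0.1,-0.15,0.1, 91.8,0,0,0,0, 91.8,0,0,0,0]'
python3 -c "
from h import *
goto(522,154,36,5.9)"
```

```text
clock: 3.65
position: [0.5217, 0.1536, 0.0355]
ee_rot: [-2.091, -2.321, 0.007]
force: [0.6, 0.5, 0.0]
width: 0.999
P [521.7 153.6  35.5] yawY 6.0 j7 -0.68 tilt [ 0.01  -0.015 -1.   ] turn units 0.01 | shift now [ 0.01  0.01 -0.01] | after turn [ 0.01  0.01 -0.01]
clk 3.65 F [0.6 0.5 0. ] T [ 0.06 -0.15 -0.01] w 91.7
```

```bash
python3 -m jog '[0,0,0,0,0, 0,0,0,0,0, 0,0,0,0,0, 0,0,0,0,0, 0,0,0,0,0]' 30
python3 -m jog '[0,0,0,0,0.5, 0,0,0,0,0.5, 0,0,0,0,0.5, 0,0,0,0,0.5, 0,0,0,0,0.5, 0,0,0,0,0.25, 0,0,0,0,0]'
python3 -c "
from h import *
goto(579.6,129.5,36,-10.6)"
```

```text
clock: 4.07
position: [0.5234, 0.1546, 0.0383]
ee_rot: [-2.093, -2.323, 0.001]
force: [1.1, 0.9, -0.6]
width: 0.686
clock: 4.65
position: [0.5251, 0.1563, 0.0388]
ee_rot: [-2.414, -1.99, -0.001]
force: [1.9, -0.4, -4.2]
width: 0.426
P [525.1 156.3  38.8] yawY -11.0 j7 -0.91 tilt [ 0.009 -0.01  -1.   ] turn units -0.07 | shift now [-0.4   1.47  0.05] | after turn [-0.41  1.46  0.05]
clk 4.65 F [ 1.9 -0.4 -4.2] T [-0.07 -0.33  0.36] w 39.1
```

```bash
python3 -m jog '[0,0,0,0,0, 0,0,0,0,0, 0,0,0,0,0, 0,0,0,0,0, 0,0,0,0,0]'
cat >> h.py <<'E'
def mould_top(name):
    p=camera_params("top");im=get_image("top")[:,:,::-1].copy();cv2.imwrite(name,im)
    H,S,V=[a.astype(int) for a in cv2.split(cv2.cvtColor(im,cv2.COLOR_BGR2HSV))]
    m=(H>8)&(H<20)&(S>90)&(S<170)&(V>85);m[:,:200]=0;m[:,430:]=0;m[:220]=0;m[350:]=0
    for c in blobs(cv2.morphologyEx(m.astype(np.uint8),cv2.MORPH_OPEN,np.ones((3,3))),200): print("wood",rect(cast(p,c,.046)))
E
python3 -c "
from h import *
mould_top('pics/t1.png')
goto(579.6,129.5,36,-10.6)"
```

```text
clock: 5.07
position: [0.5251, 0.1563, 0.0387]
ee_rot: [-2.409, -1.995, -0.001]
force: [1.4, 0.2, -2.8]
width: 0.419
wood (array([521.5,  30. ]), 199.4, 130.2, np.float32(0.2))
P [525.1 156.3  38.6] yawY -10.8 j7 -0.91 tilt [ 0.009 -0.01  -1.   ] turn units -0.03 | shift now [-0.41  1.46  0.05] | after turn [-0.41  1.46  0.05]
clk 5.12 F [ 2.1 -0.2 -3.2] T [ 0.   -0.33  0.16] w 38.7
```

View pics/t1.png

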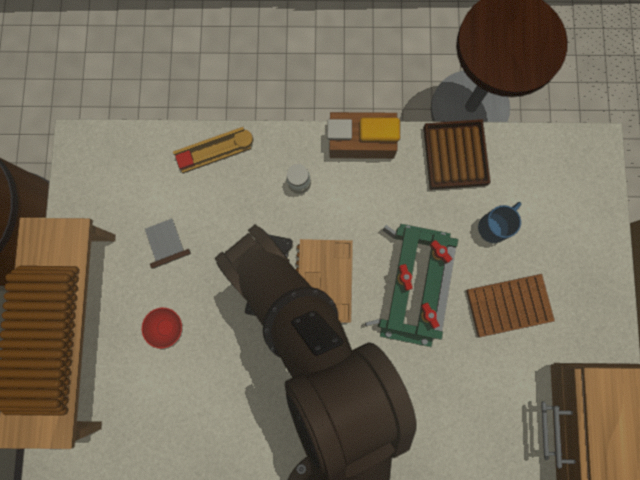

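Jaws were still closing when I turned, so the mould followed only partway (it is at about 0.2° and the jaws are at −10.8°). I'll reopen, realign and grip properly.

```bash
python3 -m jog '[70,0,0,0,0, 70,0,0,0,0, 70,0,0,0,0, 70,0,0,0,0, 70,0,-0.09,0.05,-0.9, 70,0,0,0,-0.9, 60,0,0,0,0, 0,0,0,0,0, 0,0,0,0,0, 0,0,0,0,0,0,0,0,0,0,0,0,0,0,0,0,0,0,0,0,0,0,0,0,0,0,0,0,0,0]' 30
python3 -c "
from h import *
goto(579.6,129.5,36,-10.6)"
```

```text
clock: 6.37
position: [0.5214, 0.1577, 0.0374]
ee_rot: [-2.215, -2.208, -0.004]
force: [-0.4, -1.0, 0.0]
width: 0.389
P [521.4 157.7  37.4] yawY -0.2 j7 -0.77 tilt [ 0.011 -0.008 -1.   ] turn units 1.74 | shift now [-0.7   1.46  0.02] | after turn [-0.43  1.56  0.02]
clk 6.37 F [-0.4 -1.   0. ] T [-0.08 -0.4   0.2 ] w 35.7
```

```bash
python3 -m jog '[0,0,0,0,0.3, 0,0,0,0,0.3, 0,0,0,0,0.3, 0,0,0,0,0.3, 0,0,0,0,0.3, 0,0,0,0,0.25, 0,0,0,0,0, 0,0,0.3,0,0, 0,0,0.3,0,0, 0,0,0.3,0,0, 0,0,0.3,0,0, 0,0,0.3,0,0, 0,0,0.06,0,0, 0,0,0,0,0,0,0,0,0,0]'
python3 -c "
from h import *
mould_top('pics/t2.png')
goto(579.6,129.5,36,-10.6)"
```

```text
clock: 7.62
position: [0.5706, 0.1483, 0.0369]
ee_rot: [-2.423, -1.955, 0.027]
force: [-1.4, -0.6, 3.1]
width: 0.397
wood (array([568.6,  17.5]), 138.6, 132.2, np.float32(-13.8))
P [570.6 148.4  36.9] yawY -12.2 j7 -0.86 tilt [ 0.004 -0.032 -0.999] turn units -0.26 | shift now [-0.41  0.32  0.01] | after turn [-0.42  0.31  0.01]
clk 7.67 F [-1.7 -1.6  2.4] T [-0.29 -0.88 -0.14] w 36.0
```

```bash
python3 -m jog '[0,0,0.15,0,-0.2, 0,-0.2,0.15,0,-0.06, 0,-0.2,0,0,0, 0,0,0,0,0, 0,0,0,0,0]'
python3 -c "
from h import *
mould_top('pics/t3.png')
goto(579.6,129.5,36,-10.6)
im=cv2.imread('pics/t3.png');cv2.imwrite('pics/t3c.png',cv2.resize(im[205:365,250:470],None,fx=3.6,fy=3.6,interpolation=cv2.INTER_CUBIC))"
```

```text
clock: 8.08
position: [0.5764, 0.1358, 0.0374]
ee_rot: [-2.384, -1.993, 0.022]
force: [-0.2, 2.0, -0.4]
width: 0.394
wood (array([581.7,   4.4]), 136.2, 131.6, np.float32(-11.0))
P [576.3 135.8  37.4] yawY -10.2 j7 -0.8 tilt [ 0.011 -0.036 -0.999] turn units 0.06 | shift now [-0.14  0.11  0.03] | after turn [-0.14  0.11  0.03]
clk 8.13 F [0.1 0.4 0.5] T [ 0.26 -1.05  0.03] w 35.8
```

View pics/t3c.png

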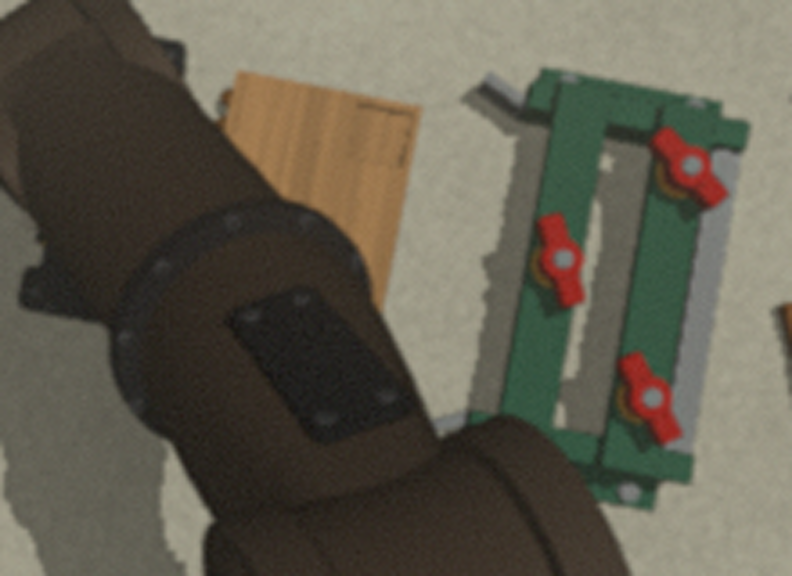

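The crop shows the block nearly parallel to the press, with its far corners at crop (418,105) and (240,72). I'll check these in the press frame.

```bash
cat >> h.py <<'E'
PO=np.array([520.4,-187.0]);PY=np.radians(-100.6)
PX=np.array([np.cos(PY),np.sin(PY)]);PYv=np.array([-PX[1],PX[0]])
def inpress(X): d=np.atleast_2d(X)[:,:2]*1000-PO;return np.round(np.c_[d@PX,d@PYv],1)
E
python3 - <<'E'
from h import *
p=camera_params("top")
c=np.array([[420,104],[239,71]])/3.6+[250,205]
print("corners",inpress(cast(p,c,.046)))
# cheeks: bridge ends via green mask
im=cv2.imread("pics/top0.png");H,S,V=[a.astype(int) for a in cv2.split(cv2.cvtColor(im,cv2.COLOR_BGR2HSV))]
g=(H>50)&(H<95)&(S>70);g[:,:375]=0;g[:,475:]=0
pts=np.argwhere(g)[:,::-1];q=inpress(cast(p,pts,.08));print("green extents",np.percentile(q,[0.3,99.7],axis=0))
# block front edge slope
im=cv2.imread("pics/t3.png");H,S,V=[a.astype(int) for a in cv2.split(cv2.cvtColor(im,cv2.COLOR_BGR2HSV))]
m=(H>8)&(H<20)&(S>90)&(V>85);E=[]
for r in range(237,286):
    k=np.where(m[r,300:375])[0]
    if len(k):E.append([300+k.max()+.5,r])
q=inpress(cast(p,E,.046));print("front edge fit x=a*y+b",np.polyfit(q[:,1],q[:,0],1))
T=[]
for c in range(318,364):
    k=np.where(m[215:260,c])[0]
    if len(k):T.append([c,215+k.min()-.5])
q=inpress(cast(p,T,.046));print("left edge fit y=a*x+b",np.polyfit(q[:,0],q[:,1],1),q[:,1].min(),q[:,1].max())
print(inpress(observe()["position"]))
E
```

```text
corners [[-133.2   93.7]
 [-259.3   92.4]]
green extents [[ -63.8    -141.1   ]
 [  77.5682  125.5341]]
front edge fit x=a*y+b [ 9.07441774e-03 -1.34043794e+02]
left edge fit y=a*x+b [-7.26156926e-03  9.18021785e+01] 91.9 94.7
[[-327.6   -4.4]]
```

```bash
python3 -m jog '[0,0,0.15,0,0, 0,-0.2,0,0,0, 0,-0.3,0,0,0, 0,-0.3,0,0,0, 0,-0.3,0,0,0, 0,-0.2,0,0,0, 0,0,0,0,0]'
python3 -c "
from h import *
print(inpress(observe()['position']));goto(543.8,-62.2,36,-10.6)"
```

```text
clock: 8.72
position: [0.5721, 0.0919, 0.0372]
ee_rot: [-2.369, -2.001, 0.012]
force: [2.5, -0.1, -0.5]
width: 0.399
[[-283.6   -0.4]]
P [572.1  91.9  37.2] yawY -9.6 j7 -0.72 tilt [ 0.021 -0.036 -0.999] turn units 0.16 | shift now [-3.92 -0.05 -0.05] | after turn [-3.92  0.01 -0.05]
clk 8.72 F [ 2.5 -0.1 -0.5] T [-0.16 -1.43  0.36] w 36.6
```

```bash
python3 -m jog '[0,-0.2,0.03,0,0.16, 0,-0.3,0.02,0,0, 0,-0.3,0,0,0, 0,-0.3,0,0,0, 0,-0.3,0,0,0, 0,-0.2,0,0,0, 0,0,0,0,0]'
python3 -c "
from h import *
print(inpress(observe()['position']));goto(543.8,-62.2,36,-10.6)"
```

```text
clock: 9.3
position: [0.5641, 0.0356, 0.037]
ee_rot: [-2.377, -1.984, -0.003]
force: [1.1, -2.4, -0.5]
width: 0.395
[[-226.8    2. ]]
P [564.1  35.6  37. ] yawY -10.3 j7 -0.64 tilt [ 0.03  -0.034 -0.999] turn units 0.06 | shift now [-2.5  -0.06 -0.05] | after turn [-2.5  -0.05 -0.05]
clk 9.3 F [ 1.1 -2.4 -0.5] T [-0.67 -1.15  0.25] w 36.3
```

```bash
python3 -m jog '[0,-0.2,-0.02,0,0.06, 0,-0.25,0,0,0, 0,-0.25,0,0,0, 0,-0.25,0,0,0, 0,-0.25,0,0,0, 0,0,0,0,0]'
python3 -c "
from h import *
print(inpress(observe()['position']));goto(543.8,-62.2,36,-10.6)"
```

```text
clock: 9.8
position: [0.5561, -0.0036, 0.037]
ee_rot: [-2.376, -1.98, -0.014]
force: [2.4, -4.4, -0.7]
width: 0.395
[[-186.8    1.4]]
P [556.1  -3.6  37. ] yawY -10.3 j7 -0.57 tilt [ 0.038 -0.032 -0.999] turn units 0.04 | shift now [-1.5  -0.04 -0.03] | after turn [-1.5  -0.03 -0.03]
clk 9.8 F [ 2.4 -4.4 -0.7] T [-1.38 -1.15  0.07] w 36.3
```

```bash
python3 -m jog '[0,-0.25,0,0,0, 0,-0.25,0,0,0, 0,-0.25,0,0,0, 0,-0.25,0,0,0, 0,-0.15,0,0,0, 0,-0.1,0,0,0]'
python3 -c "
from h import *
print(inpress(observe()['position']));goto(543.8,-62.2,36,-10.6)"
```

```text
clock: 10.3
position: [0.5473, -0.0382, 0.037]
ee_rot: [-2.358, -1.983, -0.03]
force: [-2.2, 9.2, 2.3]
width: 0.395
[[-151.2   -0.9]]
P [547.3 -38.2  37. ] yawY -9.8 j7 -0.49 tilt [ 0.053 -0.033 -0.998] turn units 0.13 | shift now [-0.61  0.02 -0.01] | after turn [-0.61  0.03 -0.01]
clk 10.3 F [-2.2  9.2  2.3] T [ 1.49 -0.62  0.02] w 36.3
```

```bash
python3 -m jog '[0,-0.2,0,0,0.13, 0,-0.2,0,0,0, 0,-0.2,0,0,0, 0,-0.2,0,0,0]'
python3 -c "
from h import *
print(inpress(observe()['position']));goto(543.8,-62.2,36,-10.6)"
```

```text
clock: 10.63
position: [0.5439, -0.0589, 0.037]
ee_rot: [-2.359, -1.974, -0.045]
force: [12.6, 26.3, -1.4]
width: 0.395
[[-130.2   -0.5]]
P [543.9 -58.9  37. ] yawY -10.1 j7 -0.45 tilt [ 0.064 -0.031 -0.997] turn units 0.08 | shift now [-0.08  0.01  0.02] | after turn [-0.08  0.01  0.02]
clk 10.63 F [12.6 26.3 -1.4] T [ 5.38 -3.71 -0.25] w 36.3
```

```bash
python3 -m jog '[0,-0.2,0,0,0, 0,-0.3,0,0,0, 0,-0.3,0,0,0]'
python3 -c "
from h import *
print(inpress(observe()['position']));goto(543.8,-62.2,36,-10.6)"
```

```text
clock: 10.88
position: [0.5481, -0.0645, 0.0386]
ee_rot: [-2.335, -1.984, -0.096]
force: [2.3, 37.1, -3.9]
width: 0.395
[[-125.5    4.6]]
P [548.1 -64.5  38.6] yawY -9.2 j7 -0.4 tilt [ 0.097 -0.017 -0.995] turn units 0.23 | shift now [ 0.03 -0.11  0.07] | after turn [ 0.03 -0.11  0.07]
clk 10.88 F [ 2.3 37.1 -3.9] T [ 7.48 -0.92 -0.64] w 36.3
```

```bash
python3 -m jog '[0,0,0,0,0, 70,0,0,0,0, 70,0,0,0,0, 70,0,0,0,0, 70,0,0,0,0, 70,0,0,0,0]'
python3 -c "
from h import *
print(inpress(observe()['position']));goto(543.8,-62.2,200,-10.6);print(observe()['joints'])"
```

```text
clock: 11.38
position: [0.545, -0.0639, 0.0367]
ee_rot: [-2.333, -1.979, -0.087]
force: [-0.4, 0.5, 0.7]
width: 0.71
[[-125.5    1.5]]
P [545.  -63.9  36.7] yawY -9.3 j7 -0.4 tilt [ 0.096 -0.025 -0.995] turn units 0.21 | shift now [ 0.43 -0.14 -4.06] | after turn [ 0.43 -0.14 -4.06]
clk 11.38 F [-0.4  0.5  0.7] T [-0.1  -0.11 -0.04] w 65.1
[ 0.43820052  0.65542965 -0.50582975  1.91399958  0.32637375  0.67392844
 -0.40112003]
```

```bash
python3 -m jog '[70,0.1,-0.03,-0.9,0, 70,0.1,-0.03,-1,0, 70,0.1,-0.03,-1,0, 70,0.1,0,-1,0, 70,0.5,0,-0.3,0, 70,1,0,0,0, 70,1,0,0,0, 70,1,0,0,0,70,1,0,0,0,70,0,0,0,0]'
python3 - <<'E'
from h import *
goto(543.8,-62.2,200,-10.6)
w=get_image("wrist");t=get_image("top");s=get_image("scene")
cv2.imwrite("pics/t4.png",t[:,:,::-1])
a=cv2.resize(t[205:365,360:480],(600,800)[::1] and (450,600));b=cv2.resize(s[170:290,220:370],None,fx=2.3,fy=2.3)
b=cv2.copyMakeBorder(b,0,600-b.shape[0],0,0,cv2.BORDER_CONSTANT)
cv2.imwrite("pics/c4.png",np.hstack([a,b])[:,:,::-1])
E
```

```text
clock: 12.22
position: [0.5766, 0.1095, 0.2304]
ee_rot: [-2.354, -1.957, -0.078]
force: [-0.6, 2.3, 0.7]
width: 0.761
P [576.6 109.5 230.4] yawY -10.4 j7 -0.63 tilt [ 0.09  -0.029 -0.996] turn units 0.03 | shift now [-4.42 -0.01  0.36] | after turn [-4.42  0.01  0.36]
clk 12.22 F [-0.6  2.3  0.7] T [-0.04 -0.07  0.05] w 69.9
```

View pics/c4.png

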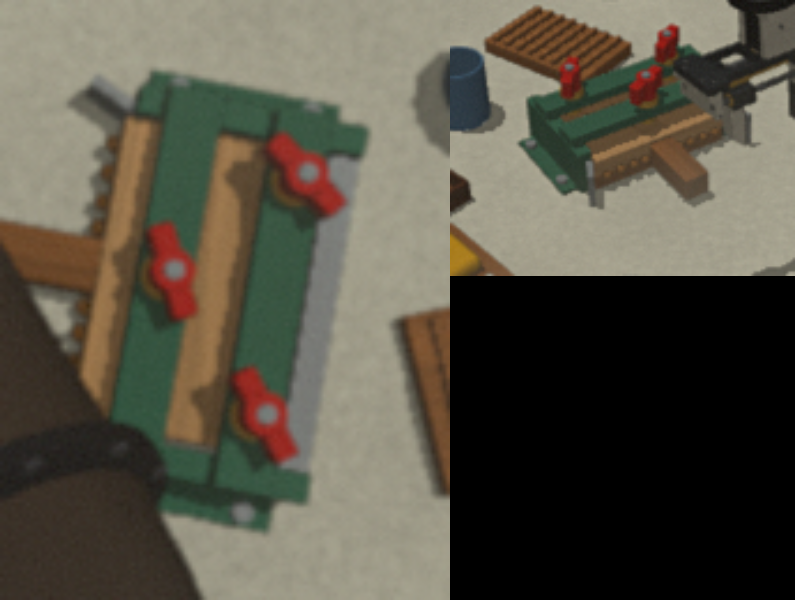

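The mould sits fully in the press, all three knobs are visible, and the bystanders look untouched. Next I'll measure the seating and the wing angles.

```bash
cat >> h.py <<'E'
def knobs(im,p):
    H,S,V=[a.astype(int) for a in cv2.split(cv2.cvtColor(im,cv2.COLOR_BGR2HSV))]
    m=((H<6)|(H>174))&(S>150)&(V>60);m[:,:375]=0;m[:,475:]=0;m[:205]=0;m[365:]=0
    m=cv2.morphologyEx(m.astype(np.uint8),cv2.MORPH_CLOSE,np.ones((5,5)))
    n,l,st,_=cv2.connectedComponentsWithStats(m)
    for i in range(1,n):
        if st[i,4]<40: continue
        X=cast(p,np.argwhere(l==i)[:,::-1],.115)*1000;c=X.mean(0);w,v=np.linalg.eigh(np.cov((X-c)[:,:2].T))
        # ends: extreme points near the long axis
        d=v[:,1]*np.sign(v[0,1]);print("knob c",np.round(c[:2],1),"press",inpress(c/1000),"wing yaw",round(np.degrees(np.arctan2(d[1],d[0])),1),"sd",np.round(np.sqrt(w),1))
E
python3 - <<'E'
from h import *
p=camera_params("top");im=cv2.imread("pics/t4.png");knobs(im,p);knobs(cv2.imread("pics/top0.png"),p)
H,S,V=[a.astype(int) for a in cv2.split(cv2.cvtColor(im,cv2.COLOR_BGR2HSV))]
m=(H>8)&(H<22)&(S>75)&(V>90)
E=[]
for r in list(range(238,262))+list(range(290,308)):
    k=np.where(m[r,380:410])[0]
    if len(k):E.append([380+k.max()*0+k.min()-.5,r])
q=inpress(cast(p,E,.046));print(q[::3])
cor=np.array([[127,117]])/3.75+[360,205];print(inpress(cast(p,cor,.046)))
E
```

```text
knob c [ 586.8 -240.6] press [[40.5 75.1]] wing yaw 40.0 sd [ 6.  14.9]
knob c [ 526.  -157.9] press [[-29.6   0.2]] wing yaw 14.9 sd [ 5.9 15.5]
knob c [ 439.9 -211.5] press [[ 38.9 -74.6]] wing yaw 27.2 sd [ 6.1 16.4]
knob c [ 587.3 -240.3] press [[40.1 75.6]] wing yaw 41.1 sd [ 5.7 15.2]
knob c [ 526.1 -157.6] press [[-30.    0.2]] wing yaw 14.3 sd [ 5.8 15.3]
knob c [ 439.6 -212. ] press [[ 39.5 -74.8]] wing yaw 26.2 sd [ 6.  16.2]
[[-69.   95.9]
 [-77.4  86.6]
 [-68.8  80.7]
 [-69.9  72.9]
 [-68.6  65.6]
 [-69.7  57.8]
 [-68.4  50.5]
 [-69.5  42.8]
 [-68.  -34. ]
 [-69.1 -41.6]
 [-70.2 -49.1]
 [-68.9 -56.2]
 [-70.  -63.8]
 [-68.7 -70.9]]
[[-66.5 100.9]]
```

```bash
python3 - <<'E'
from h import *
p=camera_params("top")
im=cv2.imread("pics/t4.png");f=im.astype(float)
# sample along press x at fixed y: wood front edge (z=.046) and front-bridge front edge (z=.08), by max gradient of averaged profiles
def edge(z,xs,ys,ch):
    P=[[*( (PO+x*PX+y*PYv)/1000),z] for x in xs for y in ys]
    uv=proj(p,P).astype(np.float32).reshape(len(xs),len(ys),2)
    s=cv2.remap(im,uv[...,0],uv[...,1],cv2.INTER_LINEAR).astype(float)
    v=s[...,2]-s[...,0] if ch=="rb" else s[...,1]-s[...,2]
    g=np.gradient(v.mean(1));k=np.argsort(-abs(g))[:1];w=abs(g)*(abs(np.arange(len(xs))-k[0])<8);return round((w*xs).sum()/w.sum(),1)
xs=np.arange(-90,-52,.5)
for ys in (np.arange(60,95,1),np.arange(30,60,1),np.arange(-75,-40,1)): print("wood front",edge(.046,xs,ys,"rb"))
xs=np.arange(-60,-36,.5)
for ys in (np.arange(30,90,1),np.arange(-75,-20,1)): print("bridge front(-48)",edge(.08,xs,ys,"gr"))
xs=np.arange(-22,0,.5)
print("bridge rear(-12)",edge(.08,xs,np.arange(35,80,1),"gr"))
xs=np.arange(12,32,.5)
print("bridge2 front(22)",edge(.08,xs,np.arange(-40,40,1),"gr"))
im=cv2.imread("pics/top0.png")
xs=np.arange(60,80,.5)
print("stop face?",[edge(.05,xs,np.arange(-40,40,1),"gr")])
E
```

```text
wood front -68.1
wood front -68.1
wood front -68.0
bridge front(-48) -47.3
bridge front(-48) -47.6
bridge rear(-12) -11.8
bridge2 front(22) 22.0
stop face? [np.float64(63.4)]
```

```bash
python3 -c "
from h import *
t=PO-200*PX;goto(t[0],t[1],40,-10.6);print(inpress(observe()['position']))"
```

```text
P [576.4  99.7 228.3] yawY -10.9 j7 -0.63 tilt [ 0.083 -0.03  -0.996] turn units -0.05 | shift now [-2.69  0.1   4.5 ] | after turn [-2.69  0.09  4.5 ]
clk 12.37 F [ 0.6 -0.7  0.2] T [-0.15 -0.11  0.  ] w 69.9
[[-292.1    2.3]]
```

```bash
python3 -m jog '[0,-0.5,0.02,0.9,0, 0,-0.5,0.02,0.9,0, 0,-0.5,0.02,0.9,0, 0,-0.5,0.02,0.8,0, 0,-0.4,0.02,0.6,0, 0,-0.2,0,0.3,0, 0,0,0,0,0, 0,0,0,0,0, 0,0,0,0,0]' 30
python3 -c "
from h import *
t=PO-166*PX;goto(t[0],t[1],40,-10.6);print(inpress(observe()['position']))"
```

```text
clock: 13.12
position: [0.5557, -0.0086, 0.0372]
ee_rot: [-2.39, -1.928, -0.062]
force: [-0.1, -0.5, 0.2]
width: 0.158
P [555.7  -8.6  37.2] yawY -12.1 j7 -0.58 tilt [ 0.075 -0.03  -0.997] turn units -0.26 | shift now [-0.39 -0.04 -0.1 ] | after turn [-0.39 -0.05 -0.1 ]
clk 13.12 F [-0.1 -0.5  0.2] T [-0.09 -0.08  0.02] w 14.5
[[-181.8    1.9]]
```

```bash
python3 -m jog '[0,-0.2,0,0,-0.2, 0,-0.1,0,0,0, 0,-0.1,0,0,0, 0,-0.1,0,0,0]'
python3 -c "
from h import *
goto(555,-30,40,-10.6);print(inpress(observe()['position']))"
python3 -m jog '[0,-0.15,0,0,0, 0,-0.15,0,0,0]'
python3 -c "
from h import *
goto(555,-30,40,-10.6);print(inpress(observe()['position']))"
```

```text
clock: 13.45
position: [0.5552, -0.0261, 0.0405]
ee_rot: [-2.37, -1.958, -0.074]
force: [1.0, 4.6, -1.5]
width: 0.006
P [555.2 -26.1  40.5] yawY -10.8 j7 -0.53 tilt [ 0.079 -0.02  -0.997] turn units -0.04 | shift now [-0.1   0.01  0.  ] | after turn [-0.1   0.01  0.  ]
clk 13.45 F [ 1.   4.6 -1.5] T [ 0.63 -0.29  0.07] w 0.6
[[-164.6    4.6]]
clock: 13.62
position: [0.5554, -0.0277, 0.0419]
ee_rot: [-2.36, -1.962, -0.094]
force: [2.6, 21.7, -4.4]
width: 0.008
P [555.4 -27.7  41.9] yawY -10.5 j7 -0.51 tilt [ 0.092 -0.016 -0.996] turn units 0.02 | shift now [-0.06  0.    0.04] | after turn [-0.06  0.    0.04]
clk 13.62 F [ 2.6 21.7 -4.4] T [ 4.32 -0.28 -0.15] w 0.8
[[-163.1    5.1]]
```

Contact with the tongue's end came at x ≈ −155 mm (press frame), and the push rose firmly to 22 N, so the mould is home. Retracting and turning for the front knob.

```bash
python3 -m jog '[50,0.6,0,0,0, 50,0.2,0,-0.8,0, 50,0,0,-1,0, 50,0,0,-1,0, 50,0,0,-1,0]'
python3 -m jog '[50,0,0,0,-1, 50,0,0,0,-1, 50,0,0,0,-1, 50,0,0,0,-1, 50,0,0,0,-1, 50,0,0,0,-1, 50,0,0,0,-1, 50,0,0,0,-1, 50,0,0,0,-1, 50,0,0,0,-1, 50,0,0,0,-1, 50,0,0,0,-1, 50,0,0,0,-1, 50,0,0,0,-1, 50,0,0,0,-1, 50,0,0,0,-1, 50,0,0,0,-1, 50,0,0,0,-1, 50,0,0,0,-1, 50,0,0,0,0]'
python3 -c "
from h import *
goto(526,-157.7,190,104.6);print(observe()['joints'])"
```

```text
clock: 14.03
position: [0.5566, -0.0054, 0.1956]
ee_rot: [-2.345, -1.961, -0.083]
force: [2.7, -0.7, 0.0]
width: 0.315
clock: 15.7
position: [0.5634, -0.0065, 0.2185]
ee_rot: [-0.522, 3.06, 0.128]
force: [0.4, 1.0, -0.4]
width: 0.548
P [563.4  -6.5 218.5] yawY 109.5 j7 1.34 tilt [-0.048  0.076 -0.996] turn units 0.81 | shift now [ 2.16 -3.3   0.36] | after turn [ 1.88 -3.47  0.36]
clk 15.7 F [ 0.4  1.  -0.4] T [ 0.04 -0.06 -0.04] w 50.3
[ 0.73473327  0.63171897 -1.16741018  1.72369012  0.5523      1.14591106
  1.33868866]
```

```bash
python3 -m jog '[50,0.3,-0.6,0,0.8, 50,0.4,-0.7,0.1,0, 50,0.4,-0.7,0.1,0, 50,0.4,-0.7,0.1,0, 50,0.3,-0.6,0,0, 50,0,0,0,0, 50,0,0,0,0]'
python3 - <<'E'
from h import *
goto(526,-157.7,119,104.6);print(observe()['joints'])
M=R.from_rotvec(observe()["ee_rot"]).as_matrix();print("tool z world",np.round(M[:,2],3))
cv2.imwrite("pics/w2.png",get_image("wrist")[:,:,::-1])
E
```

```text
clock: 16.28
position: [0.5276, -0.1551, 0.1943]
ee_rot: [-0.352, 3.085, 0.13]
force: [-0.3, 0.8, 0.0]
width: 0.545
P [ 527.6 -155.1  194.3] yawY 103.1 j7 1.49 tilt [-0.043  0.079 -0.996] turn units -0.25 | shift now [ 0.14 -0.2   1.87] | after turn [ 0.14 -0.2   1.87]
clk 16.28 F [-0.3  0.8  0. ] T [ 0.04 -0.14  0.04] w 50.1
[ 1.00596588  0.64568287 -1.15000102  1.76808145  0.55926035  1.11106265
  1.48964182]
tool z world [ 0.024  0.087 -0.996]
```

View pics/w2.png

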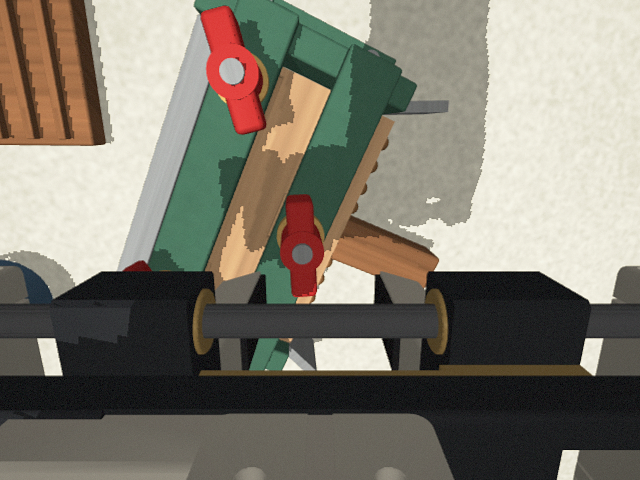

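```bash
python3 -m jog '[50,0.07,-0.1,0.4,-0.25, 50,0.07,-0.1,0.5,0, 50,0,0,0.5,0, 50,0,0,0.2,0, 50,0,0,0,0]'
python3 -c "
from h import *
goto(526,-157.7,119,104.6)"
```

```text
clock: 16.75
position: [0.5289, -0.1541, 0.131]
ee_rot: [-0.389, 3.074, 0.126]
force: [-0.5, -0.6, -0.6]
width: 0.545
P [ 528.9 -154.1  131. ] yawY 104.5 j7 1.45 tilt [-0.05   0.075 -0.996] turn units -0.01 | shift now [ 0.11 -0.09  0.29] | after turn [ 0.11 -0.09  0.29]
clk 16.75 F [-0.5 -0.6 -0.6] T [ 0.04 -0.1  -0.01] w 50.0
```

```bash
python3 -m jog '[50,0.11,-0.09,0.28,0, 50,0,0,0,0, 0,0,0,0,0, 0,0,0,0,0, 0,0,0,0,0, 0,0,0,0,0, 0,0,0,0,0, 0,0,0,0,0]' 60
python3 -c "
from h import *
goto(526,-157.7,119,104.6)"
```

```text
clock: 17.42
position: [0.5291, -0.1607, 0.1219]
ee_rot: [-0.385, 3.07, 0.114]
force: [2.0, 5.3, -6.7]
width: 0.175
P [ 529.1 -160.7  121.9] yawY 104.4 j7 1.44 tilt [-0.054  0.067 -0.996] turn units -0.03 | shift now [0.06 0.09 0.08] | after turn [0.06 0.09 0.08]
clk 17.42 F [ 2.   5.3 -6.7] T [ 0.38 -0.5   0.09] w 16.1
```

```bash
python3 -m jog '[0,0,0.2,0,0, 0,0,0.3,0,0, 0,0,0.3,0,0]'
python3 -c "
from h import *
goto(526,-157.7,119,104.6)"
```

```text
clock: 17.67
position: [0.5286, -0.1594, 0.1219]
ee_rot: [-0.348, 3.067, 0.057]
force: [16.3, -35.0, -17.2]
width: 0.17
P [ 528.6 -159.4  121.9] yawY 103.0 j7 1.39 tilt [-0.058  0.031 -0.998] turn units -0.27 | shift now [0.06 0.05 0.07] | after turn [0.06 0.06 0.07]
clk 17.67 F [ 16.3 -35.  -17.2] T [-7.78 -3.48 -0.26] w 15.6
```

```bash
python3 -m jog '[0,-0.2,0.2,0,0, 0,-0.3,0.1,0,0, 0,-0.3,0,0,0, 0,0,0,0,0, 0,0,0,0,0]'
python3 -c "
from h import *
goto(526,-157.7,119,104.6)"
```

```text
clock: 18.08
position: [0.5322, -0.1591, 0.1203]
ee_rot: [0.326, -3.123, -0.013]
force: [6.4, -0.1, -14.0]
width: 0.169
P [ 532.2 -159.1  120.3] yawY 101.9 j7 1.35 tilt [ 0.001  0.009 -1.   ] turn units -0.45 | shift now [0.14 0.07 0.03] | after turn [0.14 0.07 0.03]
clk 18.08 F [  6.4  -0.1 -14. ] T [-0.13 -2.16 -0.01] w 15.5
```

Tool is vertical again. I'll recentre on the axis and regrip, then turn.

```bash
python3 -m jog '[40,0,0,0,0, 40,0,0,0,0, 40,0.14,0.05,0.03,-0.4, 30,0,0,0,0, 0,0,0,0,0, 0,0,0,0,0, 0,0,0,0,0, 0,0,0,0,0]' 60
python3 -c "
from h import *
goto(526,-157.7,119,104.6)"
```

```text
clock: 18.75
position: [0.5275, -0.1601, 0.1205]
ee_rot: [-0.384, 3.117, 0.009]
force: [-2.9, 5.3, -0.2]
width: 0.165
P [ 527.5 -160.1  120.5] yawY 104.0 j7 1.38 tilt [-0.001  0.005 -1.   ] turn units -0.1 | shift now [0.02 0.07 0.04] | after turn [0.02 0.07 0.04]
clk 18.75 F [-2.9  5.3 -0.2] T [1.48 0.41 0.06] w 15.1
```

```bash
python3 -m jog '[0,0,0,0,0.7, 0,0,0,0,0.9, 0,0,0,0,0.9, 0,0,0,0,0.9, 0,0,0,0,0.9, 0,0,0,0,0.9, 0,0,0,0,0.9, 0,0,0,0,0.9, 0,0,0,0,0.9, 0,0,0,0,0.9]'
python3 -c "
from h import *
goto(526,-157.7,119,-2.6)"
```

```text
clock: 19.58
position: [0.5274, -0.161, 0.1205]
ee_rot: [-1.109, -2.936, -0.006]
force: [-0.8, -0.5, -2.2]
width: 0.167
P [ 527.4 -161.   120.5] yawY 48.6 j7 0.57 tilt [ 0.005  0.003 -1.   ] turn units 8.54 | shift now [0.08 0.04 0.04] | after turn [ 0.08 -0.04  0.04]
clk 19.58 F [-0.8 -0.5 -2.2] T [-0.2  -0.22  0.12] w 15.3
```

```bash
python3 -m jog '[0,0,0,0,0.9, 0,0,0,0,0.9, 0,0,0,0,0.9, 0,0,0,0,0.9, 0,0,0,0,0.9, 0,0,0,0,0.9, 0,0,0,0,0.9, 0,0,0,0,0.7]'
python3 -c "
from h import *
goto(526,-157.7,119,-2.6)"
python3 -m jog '[0,0,0,0,0.5, 0,0,0,0,0.5, 0,0,0,0,0.5]'
python3 -c "
from h import *
goto(526,-157.7,119,-2.6)"
```

```text
clock: 20.25
position: [0.5267, -0.1614, 0.1205]
ee_rot: [-2.135, -2.298, -0.0]
force: [-1.4, -1.6, -1.8]
width: 0.171
P [ 526.7 -161.4  120.5] yawY 4.2 j7 -0.09 tilt [ 0.004 -0.003 -1.   ] turn units 1.13 | shift now [ 0.09 -0.01  0.04] | after turn [ 0.09 -0.02  0.04]
clk 20.25 F [-1.4 -1.6 -1.8] T [-0.38 -0.32  0.12] w 15.7
clock: 20.5
position: [0.5266, -0.1613, 0.1204]
ee_rot: [-2.319, -2.113, 0.002]
force: [-2.1, 1.9, 3.1]
width: 0.171
P [ 526.6 -161.3  120.4] yawY -5.3 j7 -0.23 tilt [ 0.002 -0.004 -1.   ] turn units -0.46 | shift now [ 0.09 -0.02  0.04] | after turn [ 0.09 -0.02  0.04]
clk 20.5 F [-2.1  1.9  3.1] T [0.47 0.14 1.27] w 15.7
```

```bash
python3 -m jog '[0,0,0,0,0.4, 0,0,0,0,0.4]'
python3 -c "
from h import *
goto(526,-157.7,119,-2.6)"
python3 -m jog '[0,0,0,0,0, 50,0,0,0,0, 50,0,0,0,0, 50,0,0,0,0, 50,0,0,-0.6,0, 50,0,0,-1,0, 50,0,0,0,0]'
python3 -c "
from h import *
goto(587,-240.4,180,130.5);print(observe()['joints'])"
```

```text
clock: 20.67
position: [0.5265, -0.1609, 0.1205]
ee_rot: [-2.406, -2.015, 0.005]
force: [-0.7, -2.7, -0.3]
width: 0.18
P [ 526.5 -160.9  120.5] yawY -10.1 j7 -0.3 tilt [ 0.    -0.005 -1.   ] turn units -1.25 | shift now [ 0.08 -0.03  0.04] | after turn [ 0.08 -0.02  0.04]
clk 20.67 F [-0.7 -2.7 -0.3] T [-0.55  0.    1.94] w 16.5
clock: 21.25
position: [0.5268, -0.1589, 0.1855]
ee_rot: [-2.4, -2.015, 0.004]
force: [2.5, -0.1, 1.0]
width: 0.529
P [ 526.8 -158.9  185.5] yawY -10.0 j7 -0.25 tilt [ 0.003 -0.008 -1.   ] turn units 6.59 | shift now [-1.75  1.84  0.12] | after turn [-0.18  2.53  0.12]
clk 21.25 F [ 2.5 -0.1  1. ] T [ 0.01 -0.2  -0.03] w 48.5
[ 0.61901062  0.45154507 -0.57588208  1.7974677   0.28449055  0.98469461
 -0.24582093]
```

```bash
python3 -m jog '[50,-0.5,0.55,0,0, 50,-0.6,0.65,0,0, 50,-0.6,0.6,0,0, 50,0,0,0,-0.6, 50,0,0,0,-1, 50,0,0,0,-1, 50,0,0,0,-1, 50,0,0,0,-1, 50,0,0,0,-1, 50,0,0,0,-1, 50,0,0,0,-1, 50,0,0,0,-1, 50,0,0,0,-1, 50,0,0,0,-1, 50,0,0,0,-1, 50,0,0,0,-1, 50,0,0,0,-1, 50,0,0,0,-1, 50,0,0,0,-1]'
python3 -c "
from h import *
goto(587,-240.4,180,130.5);print(observe()['joints'])"
```

```text
clock: 22.83
position: [0.5932, -0.2451, 0.1887]
ee_rot: [0.067, 3.133, 0.012]
force: [-0.3, -0.1, -0.4]
width: 0.544
P [ 593.2 -245.1  188.7] yawY 87.5 j7 1.36 tilt [-0.008  0.008 -1.   ] turn units -7.16 | shift now [0.16 0.11 0.22] | after turn [0.04 0.19 0.22]
clk 22.83 F [-0.3 -0.1 -0.4] T [ 0.1  -0.11  0.04] w 49.9
[ 0.88454032  0.69825696 -0.94297758  1.55557888  0.58699778  1.18662649
  1.36061754]
```

```bash
python3 -m jog '[50,0,0,0,-0.9, 50,0,0,0,-0.9, 50,0,0,0,-0.9, 50,0,0,0,-0.9, 50,0,0,0,-0.9, 50,0,0,0,-0.9, 50,0,0,0,-0.9, 50,0,0,0,-0.8, 50,0,0.2,0.2,0, 50,0,0,0,0]'
python3 -c "
from h import *
goto(587,-240.4,119,130.5);print(observe()['joints'])"
```

```text
clock: 23.67
position: [0.5892, -0.2418, 0.1803]
ee_rot: [-1.129, 2.914, 0.009]
force: [-1.8, 0.8, -0.2]
width: 0.545
P [ 589.2 -241.8  180.3] yawY 132.4 j7 2.04 tilt [-0.018 -0.    -1.   ] turn units 0.31 | shift now [0.04 0.06 1.53] | after turn [0.05 0.06 1.53]
clk 23.67 F [-1.8  0.8 -0.2] T [ 0.19 -0.07 -0.06] w 50.0
[ 0.96582648  0.78003294 -1.11943853  1.57439697  0.72027216  1.240383
  2.03696788]
```

```bash
python3 -m jog '[50,0.04,0.06,0.4,0.3, 50,0,0,0.5,0, 50,0,0,0.4,0, 50,0,0,0.15,0, 50,0,0,0,0]' 60
python3 -c "
from h import *
goto(587,-240.4,119,130.5)"
```

```text
clock: 24.08
position: [0.589, -0.2423, 0.1216]
ee_rot: [-1.073, 2.932, 0.007]
force: [-0.3, 0.2, 0.1]
width: 0.542
P [ 589.  -242.3  121.6] yawY 130.2 j7 1.96 tilt [-0.02  -0.002 -1.   ] turn units -0.05 | shift now [0.01 0.07 0.07] | after turn [0.01 0.07 0.07]
clk 24.08 F [-0.3  0.2  0.1] T [ 0.13 -0.06 -0.02] w 49.8
```

```bash
python3 -m jog '[50,0,0,0.05,0, 0,0,0,0,0, 0,0,0,0,0, 0,0,0,0,0, 0,0,0,0,0, 0,0,0,0,0]' 60
python3 -c "
from h import *
goto(587,-240.4,119,9)"
python3 -m jog '[0,0,0,0,0.7, 0,0,0,0,0.9, 0,0,0,0,0.9, 0,0,0,0,0.9, 0,0,0,0,0.9, 0,0,0,0,0.9, 0,0,0,0,0.9, 0,0,0,0,0.9, 0,0,0,0,0.9, 0,0,0,0,0.9]'
python3 -c "
from h import *
goto(587,-240.4,119,9)"
```

```text
clock: 24.58
position: [0.5909, -0.2425, 0.1225]
ee_rot: [-1.071, 2.929, 0.005]
force: [-0.1, -0.3, 0.7]
width: 0.231
P [ 590.9 -242.5  122.5] yawY 130.2 j7 1.96 tilt [-0.022 -0.005 -1.   ] turn units -9.8 | shift now [0.04 0.1  0.09] | after turn [-0.06  0.09  0.09]
clk 24.58 F [-0.1 -0.3  0.7] T [ 0.14 -0.05 -0.07] w 21.2
clock: 25.42
position: [0.5904, -0.2442, 0.1224]
ee_rot: [0.4, 3.096, 0.015]
force: [0.7, -0.6, -3.2]
width: 0.17
P [ 590.4 -244.2  122.4] yawY 75.3 j7 1.12 tilt [-0.018  0.012 -1.   ] turn units 11.05 | shift now [0.11 0.07 0.09] | after turn [ 0.11 -0.07  0.08]
clk 25.42 F [ 0.7 -0.6 -3.2] T [-0.63 -0.19  0.15] w 15.6
```

```bash
python3 -m jog '[0,0,0,0,0.9, 0,0,0,0,0.9, 0,0,0,0,0.9, 0,0,0,0,0.9, 0,0,0,0,0.9, 0,0,0,0,0.9, 0,0,0,0,0.9, 0,0,0,0,0.9, 0,0,0,0,0.9, 0,0,0,0,0.6]'
python3 -c "
from h import *
goto(587,-240.4,119,9)"
python3 -m jog '[0,0,0,0,0.5, 0,0,0,0,0.5, 0,0,0,0,0.5]'
python3 -c "
from h import *
goto(587,-240.4,119,9)"
```

```text
clock: 26.25
position: [0.588, -0.2468, 0.1224]
ee_rot: [1.78, 2.571, 0.015]
force: [1.1, 0.6, -3.7]
width: 0.172
P [ 588.  -246.8  122.4] yawY 20.6 j7 0.3 tilt [-0.007  0.016 -1.   ] turn units 1.93 | shift now [0.16 0.03 0.09] | after turn [ 0.16 -0.    0.08]
clk 26.25 F [ 1.1  0.6 -3.7] T [-0.83  0.09  0.12] w 15.8
clock: 26.5
position: [0.5874, -0.247, 0.1224]
ee_rot: [1.985, 2.417, 0.013]
force: [0.4, 0.5, -2.1]
width: 0.171
P [ 587.4 -247.   122.4] yawY 11.2 j7 0.16 tilt [-0.006  0.015 -1.   ] turn units 0.37 | shift now [0.16 0.02 0.09] | after turn [0.16 0.01 0.08]
clk 26.5 F [ 0.4  0.5 -2.1] T [-0.77  0.26  0.14] w 15.7
```

```bash
python3 -m jog '[0,0,0,0,0.5, 0,0,0,0,0.5, 0,0,0,0,0.5]'
python3 -c "
from h import *
goto(587,-240.4,119,9)"
python3 -m jog '[0,0,0,0,0.4, 0,0,0,0,0.4]'
python3 -c "
from h import *
goto(587,-240.4,119,9)"
```

```text
clock: 26.75
position: [0.5873, -0.2466, 0.1225]
ee_rot: [2.17, 2.252, 0.012]
force: [-0.8, 3.3, 1.0]
width: 0.178
P [ 587.3 -246.6  122.5] yawY 2.1 j7 0.02 tilt [-0.005  0.016 -1.   ] turn units -1.15 | shift now [ 0.16 -0.    0.09] | after turn [0.15 0.02 0.09]
clk 26.75 F [-0.8  3.3  1. ] T [0.47 0.19 1.5 ] w 16.3
clock: 26.92
position: [0.5872, -0.2459, 0.1225]
ee_rot: [2.259, 2.162, 0.011]
force: [0.4, -3.5, -2.3]
width: 0.188
P [ 587.2 -245.9  122.5] yawY -2.5 j7 -0.05 tilt [-0.005  0.015 -1.   ] turn units -1.92 | shift now [ 0.14 -0.01  0.09] | after turn [0.14 0.02 0.09]
clk 26.92 F [ 0.4 -3.5 -2.3] T [-0.6   0.09  1.8 ] w 17.2
```

```bash
python3 -m jog '[0,0,0,0,0, 50,0,0,0,0, 50,0,0,0,0, 50,0,0,0,0, 50,0,0,-0.6,0, 50,0,0,-1,0, 50,0,0,0,0]'
python3 -c "
from h import *
goto(440.5,-215,185,116.7)"
```

```text
clock: 27.5
position: [0.5857, -0.2441, 0.1877]
ee_rot: [2.258, 2.169, 0.012]
force: [1.8, -0.4, 1.0]
width: 0.536
P [ 585.7 -244.1  187.7] yawY -2.3 j7 -0.01 tilt [-0.002  0.013 -1.   ] turn units 10.17 | shift now [ 0.58 -3.66  0.02] | after turn [-2.92 -2.28  0.04]
clk 27.5 F [ 1.8 -0.4  1. ] T [-0.02 -0.23  0.02] w 49.2
```

```bash
python3 -m jog '[50,0.1,-0.6,0,0, 50,0.12,-0.8,0,0, 50,0.12,-0.8,0,0, 50,0.12,-0.8,0,0, 50,0.1,-0.6,0,0, 50,0,0,0,-0.7, 50,0,0,0,-1, 50,0,0,0,-1, 50,0,0,0,-1, 50,0,0,0,-1, 50,0,0,0,-1, 50,0,0,0,-1, 50,0,0,0,-1, 50,0,0,0,-1, 50,0,0,0,-1, 50,0,0,0,-1, 50,0,0,0,-1, 50,0,0,0,-1, 50,0,0,0,-1]'
python3 -c "
from h import *
goto(440.5,-215,185,116.7);print(observe()['joints'])"
```

```text
clock: 29.08
position: [0.4407, -0.2152, 0.193]
ee_rot: [0.181, 3.103, -0.011]
force: [0.2, 0.3, -0.7]
width: 0.542
P [ 440.7 -215.2  193. ] yawY 83.3 j7 1.37 tilt [-0.034 -0.005 -0.999] turn units -5.56 | shift now [0.01 0.01 0.2 ] | after turn [0.01 0.01 0.2 ]
clk 29.08 F [ 0.2  0.3 -0.7] T [ 0.1  -0.12  0.01] w 49.7
[ 1.09472316  0.43382348 -0.97524398  1.93997373  0.44272271  0.95959999
  1.3665036 ]
```

```bash
python3 -m jog '[50,0,0,0,-0.9, 50,0,0,0,-0.9, 50,0,0,0,-0.9, 50,0,0,0,-0.9, 50,0,0,0,-0.9, 50,0,0,0,-0.9, 50,0,0,0.2,0, 50,0,0,0,0]'
python3 -c "
from h import *
goto(440.5,-215,119,116.7);print(observe()['joints'])"
```

```text
clock: 29.75
position: [0.4427, -0.2164, 0.1869]
ee_rot: [-0.734, 3.017, -0.029]
force: [-1.2, 0.1, -0.6]
width: 0.545
P [ 442.7 -216.4  186.9] yawY 117.3 j7 1.86 tilt [-0.031 -0.027 -0.999] turn units 0.1 | shift now [0.08 0.1  1.69] | after turn [0.08 0.1  1.69]
clk 29.75 F [-1.2  0.1 -0.6] T [ 0.12 -0.01  0.02] w 50.1
[ 1.17819238  0.50740776 -1.11887873  1.94215102  0.55486334  0.99276552
  1.85546789]
```

```bash
python3 -m jog '[50,0.04,0.05,0.4,0.1, 50,0.04,0.05,0.5,0, 50,0,0,0.5,0, 50,0,0,0.2,0, 50,0,0,0,0]' 60
python3 -c "
from h import *
goto(440.5,-215,119,116.7)"
```

```text
clock: 30.17
position: [0.4414, -0.2153, 0.1208]
ee_rot: [-0.69, 3.025, -0.03]
force: [-0.9, 0.1, -0.7]
width: 0.545
P [ 441.4 -215.3  120.8] yawY 115.7 j7 1.73 tilt [-0.033 -0.027 -0.999] turn units -0.17 | shift now [0.02 0.02 0.04] | after turn [0.02 0.02 0.04]
clk 30.17 F [-0.9  0.1 -0.7] T [ 0.15 -0.09  0.01] w 50.0
```

```bash
python3 -m jog '[0,0,0,0,0, 0,0,0,0,0, 0,0,0,0,0, 0,0,0,0,0, 0,0,0,0,0, 0,0,0,0,0, 0,0,0,0,0]'
python3 -c "
from h import *
goto(440.5,-215,119,-14)"
python3 -m jog '[0,0,0,0,0.7, 0,0,0,0,0.9, 0,0,0,0,0.9, 0,0,0,0,0.9, 0,0,0,0,0.9, 0,0,0,0,0.9, 0,0,0,0,0.9, 0,0,0,0,0.9, 0,0,0,0,0.9, 0,0,0,0,0.9]'
python3 -c "
from h import *
goto(440.5,-215,119,-14)"
```

```text
clock: 30.75
position: [0.442, -0.213, 0.1236]
ee_rot: [-0.687, 3.024, -0.028]
force: [4.6, -6.2, -7.2]
width: 0.165
P [ 442.  -213.   123.6] yawY 115.6 j7 1.73 tilt [-0.035 -0.026 -0.999] turn units -8.41 | shift now [ 0.06 -0.03  0.11] | after turn [0.06 0.03 0.11]
clk 30.75 F [ 4.6 -6.2 -7.2] T [-0.89 -0.9  -0.  ] w 15.2
clock: 31.58
position: [0.4418, -0.2165, 0.1237]
ee_rot: [0.789, 2.993, 0.001]
force: [2.2, 0.7, -6.6]
width: 0.173
P [ 441.8 -216.5  123.7] yawY 60.5 j7 0.93 tilt [-0.044  0.012 -0.999] turn units 12.41 | shift now [0.05 0.01 0.12] | after turn [ 0.03 -0.04  0.12]
clk 31.58 F [ 2.2  0.7 -6.6] T [-0.47  0.24  0.14] w 15.9
```

```bash
python3 -m jog '[0,0,0,0,0.9, 0,0,0,0,0.9, 0,0,0,0,0.9, 0,0,0,0,0.9, 0,0,0,0,0.9, 0,0,0,0,0.9, 0,0,0,0,0.9, 0,0,0,0,0.9, 0,0,0,0,0.9, 0,0,0,0,0.9, 0,0,0,0,0.9, 0,0,0,0,0.8]'
python3 -c "
from h import *
goto(440.5,-215,119,-14)"
python3 -m jog '[0,0,0,0,0.5, 0,0,0,0,0.5, 0,0,0,0,0.5]'
python3 -c "
from h import *
goto(440.5,-215,119,-14)"
```

```text
clock: 32.58
position: [0.4385, -0.2181, 0.1239]
ee_rot: [2.321, 2.063, 0.027]
force: [1.9, 0.1, -4.9]
width: 0.17
P [ 438.5 -218.1  123.9] yawY -6.7 j7 -0.05 tilt [-0.011  0.039 -0.999] turn units 1.22 | shift now [0.08 0.04 0.12] | after turn [0.09 0.02 0.12]
clk 32.58 F [ 1.9  0.1 -4.9] T [-0.25  0.72  0.1 ] w 15.6
clock: 32.83
position: [0.4381, -0.218, 0.1239]
ee_rot: [2.485, 1.866, 0.03]
force: [1.8, -0.9, -4.2]
width: 0.169
P [ 438.1 -218.   123.9] yawY -16.2 j7 -0.19 tilt [-0.005  0.039 -0.999] turn units -0.36 | shift now [0.09 0.03 0.12] | after turn [0.09 0.03 0.12]
clk 32.83 F [ 1.8 -0.9 -4.2] T [-0.42  0.4   0.77] w 15.5
```

```bash
python3 -m jog '[0,0,0,0,0.4, 0,0,0,0,0.4, 0,0,0,0,0.4]'
python3 -c "
from h import *
goto(440.5,-215,119,-14)"
python3 -m jog '[0,0,0,0,0, 50,0,0,0,0, 50,0,0,0,0, 50,0,0,0,0, 50,0,0,-0.6,0, 50,0,0,-1,0, 50,0.3,-0.3,-1,0, 50,0.6,-0.6,-0.3,0, 50,0.6,-0.7,0,0, 50,0.6,-0.7,0,0,50,0.6,-0.7,0,0,50,0.6,-0.7,0,0,50,0,0,0,0]'
python3 -c "
from h import *
print(observe()['position'])"
```

```text
clock: 33.08
position: [0.4383, -0.2175, 0.124]
ee_rot: [2.594, 1.71, 0.031]
force: [0.6, 0.8, -3.4]
width: 0.183
P [ 438.3 -217.5  124. ] yawY -23.2 j7 -0.3 tilt [-0.002  0.039 -0.999] turn units -1.53 | shift now [0.08 0.02 0.12] | after turn [0.07 0.03 0.13]
clk 33.08 F [ 0.6  0.8 -3.4] T [-0.12  0.26  1.82] w 16.8
clock: 34.17
position: [0.3503, -0.0321, 0.2415]
ee_rot: [2.596, 1.697, 0.044]
force: [-0.5, -0.3, 0.3]
width: 0.545
[ 0.35032801 -0.03206873  0.24148627]
```

```bash
python3 - <<'E'
from h import *
p=camera_params("top");t=get_image("top")[:,:,::-1].copy();cv2.imwrite("pics/t5.png",t);knobs(t,p)
cv2.imwrite("pics/t5c.png",cv2.resize(t[205:365,300:480],None,fx=3.6,fy=3.6,interpolation=cv2.INTER_CUBIC))
E
```

```text
knob c [ 586.4 -240.9] press [[40.9 74.8]] wing yaw -79.1 sd [ 5.5 15.6]
knob c [ 525.7 -157.7] press [[-29.8  -0.2]] wing yaw 87.1 sd [ 5.5 15.7]
knob c [ 439.1 -211.5] press [[ 39.  -75.4]] wing yaw 76.3 sd [ 5.8 16.4]
```

View pics/t5c.png

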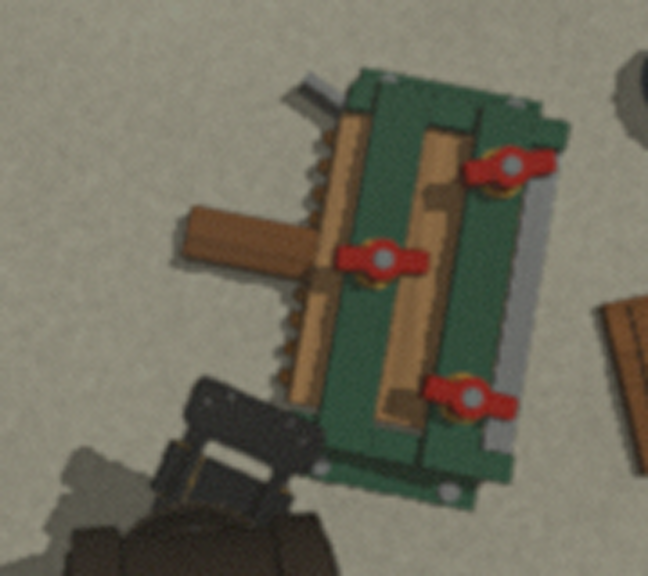

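The view shows all three wings turned and the mould in place. From the angles the knobs are at about 3.01, 2.77 and 3.20 rad. One last check of the mould's seating, and of whether the bystanders moved.

```bash
python3 - <<'E'
from h import *
p=camera_params("top");a=cv2.imread("pics/top0.png");im=cv2.imread("pics/t5.png")
def edge(z,xs,ys,ch="rb"):
    uv=proj(p,[[*((PO+x*PX+y*PYv)/1000),z] for x in xs for y in ys]).astype(np.float32).reshape(len(xs),len(ys),2)
    s=cv2.remap(im,uv[...,0],uv[...,1],cv2.INTER_LINEAR).astype(float);v=s[...,2]-s[...,0]
    g=np.gradient(v.mean(1));k=np.argmax(abs(g));w=abs(g)*(abs(np.arange(len(xs))-k)<8);return round((w*xs).sum()/w.sum(),1)
print("block front (-65)",edge(.046,np.arange(-90,-52,.5),np.arange(50,95)),edge(.046,np.arange(-90,-52,.5),np.arange(-70,-35)))
print("tongue end (-155)",edge(.041,np.arange(-175,-140,.5),np.arange(-12,12)))
d=np.abs(a.astype(int)-im).max(2)>45
for n,(u,v) in dict(jar=(298,180),dish=(162,328),blade=(166,243),spare=(510,305),mug=(499,224)).items(): print(n,d[v-35:v+35,u-35:u+35].sum())
print(observe()["force"])
E
```

```text
block front (-65) -64.7 -65.1
tongue end (-155) -153.4
jar 0
dish 0
blade 0
spare 0
mug 0
[-0.40922116 -0.59392849  0.68765229]
```

```bash
python3 -c "
from cell import *
print(sign_off(),observe()['clock'])"
```

```text
the job is handed in; nothing more can be done
the job is handed in; nothing more can be done
```

The mould is home in the press, all three knobs are on their end stops, and the job was handed in at about 34 s.

- **Mould:** I aligned it by its tongue and slid it in. The first push left it about 3 mm short in the camera image. A second push on the end of the tongue, with the knobs still loose, rose to 22 N against the stop. The last picture puts the block's front edge at −64.7 to −65.1 mm (−65 is home) and the tongue end at −153.4 mm (−155 is home).
- **Knobs:** I turned each one clockwise until the moment reached 1.8–1.9 N m. The last picture gives:

| Knob | Camera (rad) | Required, above (rad) |
|---|---|---|
| front | 3.01 | 2.88 |
| left | 2.77 | 2.68 |
| right | 3.20 | 3.08 |

- **Bystanders and contact:** the image areas around all five bystanders did not change. The arm was clear of the press with no force on the tool.

**What went wrong on the way:**
- My first turn began before the jaws had closed, so I realigned and gripped again.
- Pushing the mould home tilted the tool by about 0.1 rad. I straightened it by pulling sideways against the front knob while holding it, then recentred before turning.
- Positions from the arm and from the top camera disagreed by up to 6 mm at the knobs.

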